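Ready an amplifier module for cleaning and open the cleaner bottle

TASK

Slide the amplifier module across the bench, without lifting or tipping it, until it lies centred and square on the thin rubber mat, and let go of it. Then open the cleaner bottle: press its safety cap down, twist it anticlockwise (seen from above) while pressed, and lift it off. Finish still holding the cap upright in the gripper, straight above the bottle and well clear of it (about 8 cm higher than it sat); do not put it down, and leave the meter, jar and screwdriver where they are.

Things in the scene. Friction and masses are not known exactly. Their poses are not given: they have to be found in the camera images.
- amp_mid (a point): Amplifier module, loose, about 0.3 kg: flat aluminium plate 110 (own x) x 80 (own y) x 5 mm lying on the bench, with a dark finned heat sink block fast on its middle, 44 (x) x 26 (y) x 32 mm high (top 37 mm above the bench): grip it across its 26 mm. The point is the block's centre, 21 mm above the bench; z up. Half round is equally good.
- mat: Thin black rubber mat 170 (own x) x 140 (own y) x 1 mm, fixed to the bench; it is no obstacle: things slide over its edge freely. Origin at its centre, on the bench. The module's long side should lie along the mat's long side, either way round.
- bottle: White cleaner bottle 72 mm across, fixed in a dark round bench holder (88 mm across, 22 mm high, two feet to 62 mm from the axis); it cannot move. Origin on its axis at bench level, z up. Side wall up to 72 mm above the bench, then a shoulder rising to the neck; hooks on the neck, under the cap, lock the cap.
- cap_mid (a point): Grey ribbed round push-and-turn safety cap, loose, 30 g, 48 mm across, 32 mm tall; when locked its underside is 106 mm and its top 138 mm above the bench. The point is its centre, half-way up on its axis, 122 mm above the bench when locked; z up; its x axis then lies along the bottle's x. It may be gripped from above in any direction.
- neck_top (a point): Centre of the top of the bottle's neck (28 mm across), inside the cap, 121 mm above the bench. A spring here pushes the cap up: 5 N locked, 1.2 N more per mm. Pressed down over 4 mm (5.5 is good, bottoms at 7) the cap turns anticlockwise from above: free beyond 50 degrees, 60 is good, hard stop at 75 to 80. It cannot turn clockwise. Once turned it lifts straight off.
- meter: Blue hand multimeter lying flat, 75 x 150 x 44 mm, loose, origin under its centre. To be left alone.
- jar: Small round glass jar with metal lid, 56 mm across, 60 mm tall, loose, origin under its centre. To be left alone.
- driver: Screwdriver with yellow handle lying on the bench, about 200 mm long, loose, origin under it. To be left alone.

How it is judged:
On the way, in this order (a step that is already met when the one before it is completed fails the run):
1. the module lies centred and square on the mat, let go, with the cap still locked on the bottle (x of amp_mid in the frame of mat between -0.02 and 0.02 m and y of amp_mid in the frame of mat between -0.02 and 0.02 m and angle between the x axis of amp_mid and the x axis of mat, either way round below 0.2 rad and contact force between the fingers and anything else below 0.1 N and angle between the x axis of cap_mid and the x axis of bottle, either way round below 0.4 rad and z of cap_mid in the frame of bottle below 0.125 m), for 0.2 s.
2. the cap is pressed down on the bottle by the fingers (z of cap_mid in the frame of bottle below 0.1185 m and horizontal distance between cap_mid and bottle below 0.006 m and contact force between the fingers and cap above 1 N), for 0.05 s.
3. the cap is twisted out of its lock while still on the bottle (angle between the x axis of cap_mid and the x axis of bottle, either way round above 0.65 rad and z of cap_mid in the frame of bottle below 0.13 m and horizontal distance between cap_mid and bottle below 0.006 m), for 0.05 s.
At the end, for the whole second after the job is handed in: The fingers hold the cap still, upright within 0.3 rad, centre within 30 mm of the bottle axis and 40 to 168 mm above its locked height, off the bottle; the module lies flat, centre within 20 mm of the mat centre along each mat axis, long sides within 0.2 rad (z of cap_mid in the frame of bottle between 0.162 and 0.29 m and horizontal distance between cap_mid and bottle below 0.03 m and angle between cap_mid's own z axis and vertical below 0.3 rad and linear speed of cap below 0.03 m/s and contact force between the fingers and cap above 1 N and contact force between cap and bottle below 0.1 N and x of amp_mid in the frame of mat between -0.02 and 0.02 m and y of amp_mid in the frame of mat between -0.02 and 0.02 m and angle between the x axis of amp_mid and the x axis of mat, either way round below 0.2 rad and height (world z) of amp_mid below 0.026 m and angle between amp_mid's own z axis and vertical below 0.1 rad); the arm keeps its last pose, push and grip.
It fails at once if the module is lifted off the bench by more than 8 mm or tipped (height (world z) of amp_mid above 0.029 m or angle between amp_mid's own z axis and vertical above 0.15 rad).
It fails at once if the meter, jar or screwdriver is shifted by more than 30 mm (distance of any of meter, jar, driver from where it was at the start of the episode above 0.03 m).
It also fails if it takes over 64 s, if anything falls off the work surface, if the arm or the gripper's body presses on something with over 40 N, if the wrist force passes 120 N, or if a joint passes its speed limit or range.

ROBOT

A 6-joint arm with a two-finger parallel gripper is mounted at the origin on the work surface. World frame = base frame: x ahead of the robot, y to its left, z up, the work surface at z = 0. Lengths are in m, angles in rad, forces in N, time in s.
With the tool pointing down it reaches from about 0.425 to 0.95 m from the base axis. Payload 3.5 kg.
Tool frame: the origin (TCP) lies on the centre line of the jaws, within the pads' length; the fingertips stand 19 mm ahead of it and the grasp point (between the pads) is the TCP; z points along the fingers, y is the line along which they close (so a half turn about z gives the same grasp; the last joint's range is limited). The gripper opens to 85 mm and grips with 20 to 120 N. Pads are 22 mm wide; open, the fingers measure 114 mm over their backs; the gripper's body (76 mm by 85 mm) begins 54 mm behind the grasp point. The pads swing forward as they close: fully open they stand 13 mm farther back than shut.
Start: joints at [0.984, 0.286, 1.577, -0, 1.279, -0.15], TCP at [0.286, 0.612, 0.25] pointing down, gripper open.
Joint ranges: [-2.77, 2.77], [-0.9, 2.22], [0.21, 2.48], [-1.53, 4.67], [0.24, 2.81], [-2.84, 2.84]. Speed limits (rad/s): [2.79, 2.79, 3.14, 3.14, 3.14, 3.14].

INTERFACE

Orientations are given as a unit quaternion [x, y, z, w].
In Python, from plant import status, cams, ctrl gives the robot as it stands.
- The arm moves only by the shell command python3 -m inch 'ROWS' [FORCE]. ROWS is JSON, a list of rows, each a list of 3 entries, a list of its own where there are three numbers: the opening, from -1 (shut) to 1 (fully open), then the shift along the tool's x, y, z in cm, then the turn about the tool's z in rad. In form: [[jaw, [dx, dy, dz], twist], ...]. A call has 1 to 20 rows; each row is the pose to reach, as a shift and turn from the pose commanded when the call began, along the tool's axes at that moment; what a row does not reach only later rows make up. A row lasts 1/10 s, in which the tool goes at most 50 mm and 8.59 degrees, less where a joint would pass 70% of its speed; a pose out of reach is approached as far as the arm can. A call with a gripper value outside its range is refused whole. The fingers move at their own pace and stop on an object; FORCE is the grip in N (left out, the last holds). Time passes only in rows, so rows that repeat a pose let the fingers close. It gives the time, the measured TCP pose, the force and the opening at its end, in the units of the state.
- status.get_state(): the state, without advancing time (a new reading comes with each control period).
- cams.read_camera(name): name is "side" or "top"; returns the picture (384x512x3 uint8, blue, green, red); there is no depth.
- cams.calibration(name): a dict with "camera_matrix" (3x3 intrinsics, pixels), "k1" (the pictures are not rectified: a ray, as slopes to the right and down, at radius r is drawn at 1 + k1 r^2 times it, then the intrinsics apply), "cam_to_world" (4x4, takes a point from camera to world coordinates). Camera axes: x right, y down, z forward; pixel columns grow to the right and rows downward; lengths in m; the calibration is good to about 2 mm. A picture is of the moment at which its call begins. calibration takes no time and is no camera call.
- ctrl.sign_off(): hands the job in, once; it reports no verdict.
The state is a dict: "time": time; "qpos": joint angles; "dq": joint speeds; "joint_efforts": joint torques, N m; "eef_pos": TCP position; "tcp_rot": TCP orientation; "contact_force": force on the tool from outside, world axes, zero at the start; "wrist_torque": the same for the moment, N m; "opening": opening from 0.0 (shut) to 1.0 (fully open).
Only numpy, scipy, OpenCV 4.12 (cv2) and the standard library are available. Lean on these libraries where they do the work, as an engineer would, in place of code of your own. Each camera call takes 0.05 s, during which the arm holds its last target. There are 200 camera calls.

## Working session

There is one attempt and no reset: what is moved stays moved. The work goes in short steps, Python scripts to look and compute and a shell command to move; the robot and the scene stay as the last step left them, time stands still between calls to the robot, and variables do not carry over. Pictures are saved under pics/ and viewed, on a budget of 10 in all, crops included, one or two more only if the job needs it, and the job is handed in when it is done.

```bash
ls; mkdir -p pics; python3 - <<'E'
from plant import status,cams
import cv2,numpy as np
s=status.get_state();print({k:np.round(v,3).tolist() for k,v in s.items()})
for n in("top","side"):
    im=cams.read_camera(n);cv2.imwrite(f"pics/{n}0.png",im)
    c=cams.calibration(n);print(n,{k:np.round(v,4).tolist() for k,v in c.items()})
E
```

```text
pics
{'time': 0.0, 'qpos': [0.984, 0.287, 1.578, 0.0, 1.279, -0.15], 'dq': [-0.0, -0.002, 0.002, 0.0, -0.002, -0.0], 'joint_efforts': [-0.0, -40.598, -29.263, -0.0, 0.006, 0.0], 'eef_pos': [0.285, 0.611, 0.249], 'tcp_rot': [0.217, 0.976, -0.001, -0.0], 'contact_force': [0.187, 0.884, 0.031], 'wrist_torque': [-0.022, -0.0, -0.044], 'opening': 1.001}
top {'camera_matrix': [[360.9091, 0.0, 254.3624], [0.0, 360.9091, 194.4746], [0.0, 0.0, 1.0]], 'k1': -0.0652, 'cam_to_world': [[-0.0072, -0.9985, 0.0535, 0.5572], [-1.0, 0.007, -0.0036, -0.0085], [0.0033, -0.0535, -0.9986, 0.9936], [0.0, 0.0, 0.0, 1.0]]}
side {'camera_matrix': [[458.1773, 0.0, 254.0155], [0.0, 458.1773, 198.7313], [0.0, 0.0, 1.0]], 'k1': -0.0242, 'cam_to_world': [[0.9102, -0.2604, 0.3221, 0.292], [-0.4142, -0.5805, 0.7011, -0.6846], [0.0044, -0.7715, -0.6362, 0.7154], [0.0, 0.0, 0.0, 1.0]]}
```

View pics/top0.png

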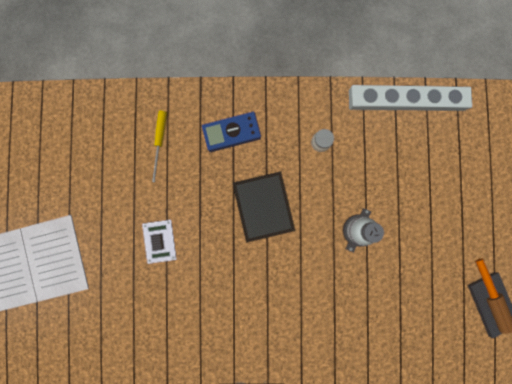

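View pics/side0.png

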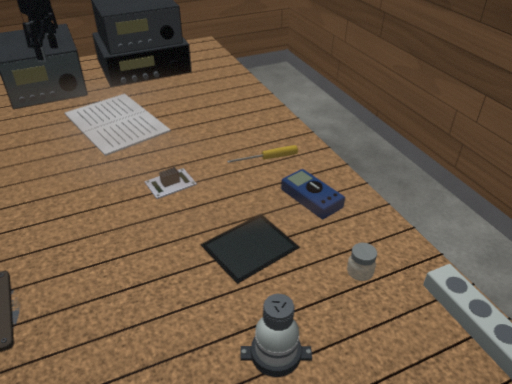

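Top view: module at about (158,242), mat at (264,207), cap at (371,232), meter (231,132), jar (323,140) and driver (159,130). Next I measure them.

```bash
cat > h.py <<'E'
import numpy as np,cv2
from plant import cams,status
def ray(n,p):
    c=cams.calibration(n);K=np.array(c["camera_matrix"])
    d=cv2.undistortPoints(np.array(p,float).reshape(-1,1,2),K,np.array([c["k1"],0,0,0.]))[:,0]
    T=np.array(c["cam_to_world"]);return T[:3,3],np.c_[d,np.ones(len(d))]@T[:3,:3].T
def plane(n,p,z):
    o,d=ray(n,p);return (o+d*((z-o[2])/d[:,2])[:,None])[:,:2]
def proj(n,P):
    c=cams.calibration(n);T=np.linalg.inv(c["cam_to_world"])
    return cv2.projectPoints(np.array(P,float).reshape(-1,1,3),cv2.Rodrigues(T[:3,:3])[0],T[:3,3],np.array(c["camera_matrix"]),np.array([c["k1"],0,0,0.]))[0][:,0]
def blob(mask,near):
    cs,_=cv2.findContours(mask.astype(np.uint8),cv2.RETR_EXTERNAL,cv2.CHAIN_APPROX_NONE)
    cs=[c for c in cs if cv2.contourArea(c)>40]
    return min(cs,key=lambda c:abs(cv2.pointPolygonTest(c,near,True)) if cv2.pointPolygonTest(c,near,False)<0 else 0)[:,0]
def rect(n,c,z):
    # centre, sizes, angle of the long side from world x
    r=cv2.minAreaRect((plane(n,c,z)*1000).astype(np.float32));(w,h),a=r[1],r[2]
    if h>w:w,h,a=h,w,a+90
    return np.round(r[0],1),round(w,1),round(h,1),round((a+90)%180-90,1)
E
python3 - <<'E'
from h import *
for n,am,ma,ca in(("top",(158,242),(264,207),(371,232)),("side",(155,186),(250,247),(280,310))):
    im=cv2.imread(f"pics/{n}0.png");hsv=cv2.cvtColor(im,cv2.COLOR_BGR2HSV);h,s,v=cv2.split(hsv)
    dark=(v<75)&(s<90)
    print(n,"mat",rect(n,blob(dark,ma),.001))
    c=blob((v>150)&(s<60),am);print("plate",rect(n,c,.005),cv2.boundingRect(c))
    c=blob((v<110),am) ;print("block",rect(n,c,.037))
    print("px",hsv[ca[1],ca[0]])
    x,y=ca;cv2.imwrite(f"pics/{n}c.png",cv2.resize(im[y-40:y+60,x-60:x+60],None,fx=4,fy=4,interpolation=cv2.INTER_CUBIC))
a=cv2.imread("pics/topc.png");b=cv2.imread("pics/sidec.png");
im=cv2.imread("pics/top0.png")[207:277,118:198]
cv2.imwrite("pics/c0.png",cv2.resize(np.vstack([np.hstack([a,b]),np.pad(cv2.resize(im,None,fx=4,fy=4),((0,0),(0,640),(0,0)))]),(800,567)))
E
```

```text
top mat (array([576.9, -35.8]), 165.7, 135.3, 13.2)
plate (array([484. , 250.6]), 112.1, 82.4, 7.8) (142, 219, 35, 45)
block (array([484.9, 246.6]), 40.0, 29.8, 7.3)
px [174  17  73]
side mat (array([578.8, -40.1]), 168.3, 136.4, 12.6)
plate (array([484.6, 248.2]), 109.1, 78.0, 8.1) (145, 169, 49, 28)
block (array([440.9, 201.3]), 46.7, 11.2, -82.1)
px [101  21  98]
```

View pics/c0.png

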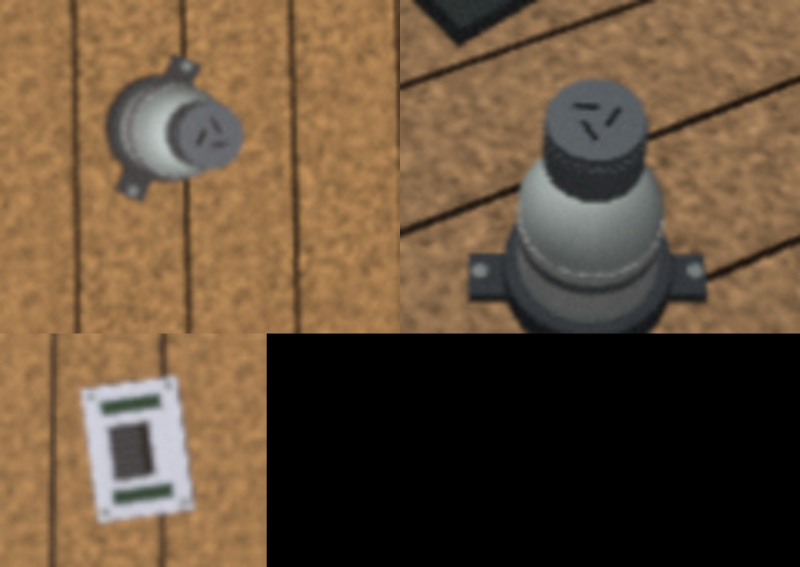

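The crop puts the cap's top centre at about (374,233) in the top view and (279,306) in the side view. The module's block is mid-plate, with the long side near 8° from world x. I'll compute the cap and bottle position and the first move.

```bash
cat >> h.py <<'E'
from scipy.spatial.transform import Rotation as R
def go(xy,z=None,yang=None):
    s=status.get_state();r=R.from_quat(s["tcp_rot"]).as_matrix();p=s["eef_pos"]
    d=np.r_[xy,p[2] if z is None else z]-p
    a=np.degrees(np.arctan2(r[1,1],r[0,1]));print("t",s["time"],"tcp",np.round(p,4),"yang",round(a,1),"shift cm",np.round(r.T@d*100,2),"tilt",np.round(r[:,2],3))
    if yang is not None: print("twist",np.round(np.radians(-((yang-a+90)%180-90)),3))
E
python3 - <<'E'
from h import *
for n,near in(("top",(372,233)),("side",(279,306))):
    im=cv2.imread(f"pics/{n}0.png");h,s,v=cv2.split(cv2.cvtColor(im,cv2.COLOR_BGR2HSV))
    print(n,"rough",plane(n,[(374,233) if n=="top" else (279,306)],.138))
    if n=="top":
        c=blob((v>60)&(v<125)&(s<60),near);print(cv2.boundingRect(c),cv2.minEnclosingCircle(c))
        c=blob((v>85)&(s<60)&(v<200),(323,140));print("jar",plane(n,[cv2.minEnclosingCircle(c)[0]],.06))
# feet/collar bolts give the bottle axis: midpoint of both feet tips
k=120/400
t=[(311+x*k,192+y*k) for x,y in((186,65),(133,188))];s=[(220+(x-400)*k,270+y*k) for x,y in((480,271),(695,271))]
for n,p in(("top",t),("side",s)):
    for z in(.01,.022):q=plane(n,p,z);print(n,z,q.round(4).tolist(),q.mean(0))
for n in("top","side"): print(proj(n,[[.484,.249,.037],[.578,-.038,0]]))
go([.484,.249],.15,98)
E
```

```text
top rough [[ 0.50915944 -0.29593543]]
(344, 209, 40, 42) ((360.6538391113281, 230.8076934814453), 22.45353889465332)
jar [[ 0.7516115  -0.19047843]]
side rough [[ 0.51168478 -0.30120347]]
top 0.01 [[0.561, -0.3202], [0.4608, -0.2742]] [ 0.51090601 -0.29719491]
top 0.022 [[0.5609, -0.3164], [0.462, -0.271]] [ 0.5114712  -0.29367242]
side 0.01 [[0.4618, -0.2771], [0.5634, -0.3231]] [ 0.51262373 -0.30012551]
side 0.022 [[0.459, -0.2841], [0.5588, -0.3293]] [ 0.50887124 -0.30666548]
[[156.20457435 242.07335095]
 [263.85888554 206.17912261]]
[[168.31511471 171.39801998]
 [249.13628578 245.48720533]]
t 0.1 tcp [0.2852 0.6112 0.249 ] yang 65.0 shift cm [-33.34 -24.38   9.94] tilt [-0.001 -0.002 -1.   ]
twist -0.576
```

```bash
python3 -m inch '[[1,[-33.3,-24.4,10],-0.58],[1,[-33.3,-24.4,10],-0.58],[1,[-33.3,-24.4,10],-0.58],[1,[-33.3,-24.4,10],-0.58],[1,[-33.3,-24.4,10],-0.58],[1,[-33.3,-24.4,10],-0.58],[1,[-33.3,-24.4,10],-0.58],[1,[-33.3,-24.4,10],-0.58],[1,[-33.3,-24.4,10],-0.58],[1,[-33.3,-24.4,10],-0.58],[1,[-33.3,-24.4,10],-0.58],[1,[-33.3,-24.4,10],-0.58],[1,[-33.3,-24.4,10],-0.58],[1,[-33.3,-24.4,10],-0.58]]' 20; python3 -c "
from h import *
go([.484,.249],.029,98)
cv2.imwrite('pics/s1.png',cams.read_camera('side')[110:270,80:280].repeat(3,0).repeat(3,1))"
```

```text
time: 1.5
eef_pos: [0.4837, 0.2507, 0.1507]
tcp_rot: [-0.073, 0.997, 0.0, 0.0]
contact_force: [0.1, -0.1, -0.1]
opening: 0.999
t 1.5 tcp [0.4837 0.2507 0.1507] yang 98.3 shift cm [-0.   -0.18 12.17] tilt [ 0.001  0.    -1.   ]
twist 0.006
```

View pics/s1.png

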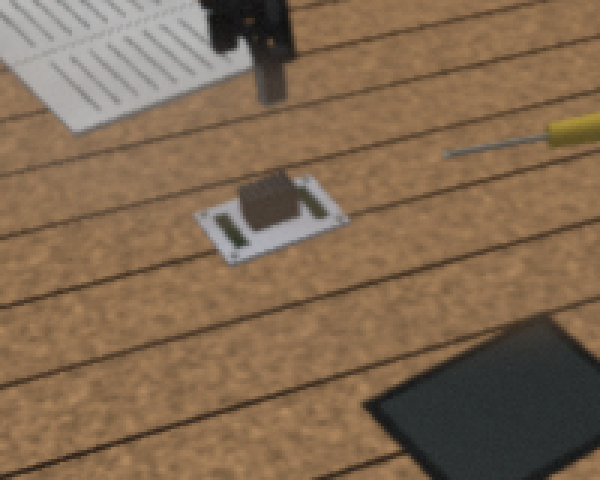

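The open fingers stand over the module (block at about (270,200) in this crop). Going down.

```bash
python3 -m inch '[[1,[0,-0.2,4],0],[1,[0,-0.2,8],0],[1,[0,-0.2,10],0],[1,[0,-0.2,11],0],[1,[0,-0.2,11.6],0],[1,[0,-0.2,12.1],0],[1,[0,-0.2,12.1],0],[1,[0,-0.2,12.1],0],[-1,[0,-0.2,12.1],0],[-1,[0,-0.2,12.1],0],[-1,[0,-0.2,12.1],0],[-1,[0,-0.2,12.1],0],[-1,[0,-0.2,12.1],0],[-1,[0,-0.2,12.1],0],[-1,[0,-0.2,12.1],0],[-1,[0,-0.2,12.1],0],[-1,[0,-0.2,12.1],0],[-1,[0,-0.2,12.1],0]]' 25; python3 -c "
from h import *
go([.578,-.038],.029,103)"
```

```text
time: 3.35
eef_pos: [0.4846, 0.2478, 0.0297]
tcp_rot: [-0.072, 0.997, 0.0, 0.0]
contact_force: [-1.0, 0.2, 3.1]
opening: 0.299
t 3.35 tcp [0.4846 0.2478 0.0297] yang 98.2 shift cm [ -5.17 -29.62   0.06] tilt [ 0.001  0.    -1.   ]
twist -0.084
```

```bash
python3 -m inch '[[-1,[-0.1,-0.7,0],0],[-1,[-0.4,-2.3,0],0],[-1,[-0.8,-4.5,0],-0.01],[-1,[-1.2,-6.8,0],-0.02],[-1,[-1.6,-9.1,0],-0.03],[-1,[-2,-11.4,0],-0.03],[-1,[-2.4,-13.7,0],-0.04],[-1,[-2.8,-16,0],-0.05],[-1,[-3.2,-18.2,0],-0.06],[-1,[-3.6,-20.5,0],-0.06],[-1,[-4,-22.8,0],-0.07],[-1,[-4.4,-25.1,0],-0.08],[-1,[-4.7,-27,0],-0.08],[-1,[-5,-28.4,0],-0.08],[-1,[-5.1,-29.2,0],-0.08],[-1,[-5.2,-29.6,0],-0.08],[-1,[-5.2,-29.6,0],-0.08],[-1,[-5.2,-29.6,0],-0.08]]'; python3 -c "
from h import *
go([.578,-.038],.029,103)
a=cams.read_camera('top');cv2.imwrite('pics/t2.png',a[140:270,190:330].repeat(4,0).repeat(4,1))"
```

```text
time: 5.15
eef_pos: [0.5781, -0.0387, 0.0297]
tcp_rot: [-0.111, 0.994, -0.0, -0.0]
contact_force: [-0.5, -0.5, 4.9]
opening: 0.299
t 5.15 tcp [ 0.5781 -0.0387  0.0297] yang 102.8 shift cm [-0.01  0.07  0.07] tilt [ 0.    -0.001 -1.   ]
twist -0.004
```

View pics/t2.png

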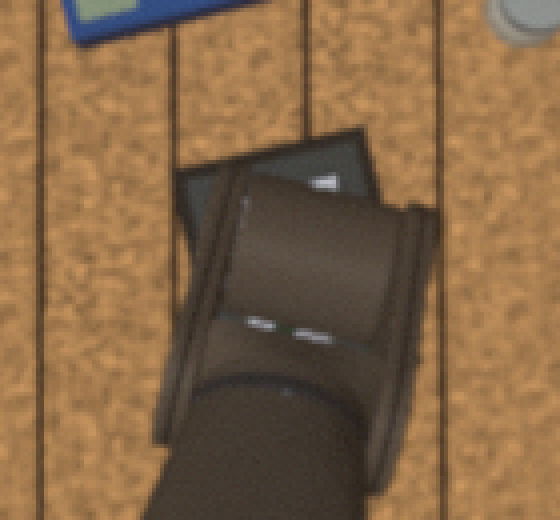

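The arm hides the module in this view; only a plate corner shows at about (322,185) of the crop. I'll release it, rise and check.

```bash
python3 -m inch '[[0,[0,0,0],0],[1,[0,0,0],0],[1,[0,0,0],0],[1,[0,0,0],0],[1,[0,0,0],0],[1,[0,0,-1],0],[1,[0,0,-3],0],[1,[0,0,-6],0],[1,[0,0,-10],0],[1,[0,0,-14],0],[1,[0,0,-18],0],[1,[0,0,-18],0]]'; python3 -c "
from h import *
go([.5105,-.298],.2,0)"
```

```text
time: 6.4
eef_pos: [0.5818, -0.0386, 0.2182]
tcp_rot: [-0.112, 0.994, -0.003, 0.007]
contact_force: [1.4, 0.0, 1.0]
opening: 0.998
t 6.4 tcp [ 0.5818 -0.0386  0.2182] yang 102.8 shift cm [ 12.73 -23.7    1.81] tilt [ 0.014 -0.004 -1.   ]
twist -1.347
```

```bash
python3 -m inch '[[1,[3,-5,0],0.15],[1,[6,-10,0],0.3],[1,[9,-16,0],0.45],[1,[12.5,-23.6,0],0.6],[1,[12.5,-23.6,0],0.75],[1,[12.5,-23.6,0],0.9],[1,[12.5,-23.6,0],1.05],[1,[12.5,-23.6,0],1.2],[1,[12.5,-23.6,0],1.35],[1,[12.5,-23.6,0],1.5],[1,[12.5,-23.6,0],1.65],[1,[12.5,-23.6,0],1.79],[1,[12.5,-23.6,0],1.79],[1,[12.5,-23.6,0],1.79],[1,[12.5,-23.6,0],1.79]]'; python3 - <<'E'
from h import *
print(np.round(status.get_state()["qpos"],2))
go([.5105,-.298],.127,0)
for n,am,ma in(("top",(264,207),(264,207)),("side",(249,247),(250,247))):
    im=cams.read_camera(n);cv2.imwrite(f"pics/{n}3.png",im);h,s,v=cv2.split(cv2.cvtColor(im,cv2.COLOR_BGR2HSV))
    w=(v>150)&(s<60);w=cv2.morphologyEx(w.astype(np.uint8),cv2.MORPH_CLOSE,np.ones((9,9)))
    try:print(n,"plate",rect(n,blob(w,am),.006))
    except Exception as e:print(e)
a,b=cv2.imread("pics/top3.png"),cv2.imread("pics/side3.png")
cv2.imwrite("pics/c3.png",cv2.resize(np.hstack([a[130:290,200:420],b[190:350,170:390]]),(800,291),interpolation=cv2.INTER_CUBIC))
E
```

```text
time: 7.9
eef_pos: [0.5083, -0.2956, 0.2093]
tcp_rot: [0.705, 0.709, -0.0, -0.0]
contact_force: [0.4, 0.1, 0.2]
opening: 1.002
[-0.7   0.13  1.83 -0.    1.18 -0.71]
t 7.9 tcp [ 0.5083 -0.2956  0.2093] yang 0.3 shift cm [-0.24  0.22  8.23] tilt [-0.  0. -1.]
twist 0.006
top plate (array([577.4, -37.3]), 109.2, 79.4, 12.6)
side plate (array([ 529.2, -258.9]), 68.6, 45.8, -35.3)
```

View pics/c3.png

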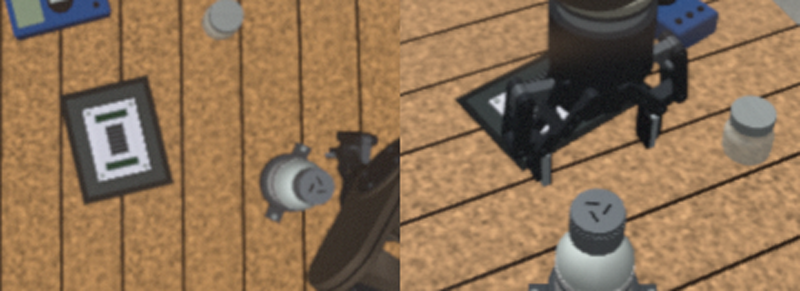

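Module is centred and square on the mat: (577.4,-37.3) mm at 12.6°, against the mat's (577,-37) at 13°. The cap is still at top pixel (374,232) and side pixel (279,306). Now down onto the cap and grip.

```bash
python3 -m inch '[[1,[-0.2,0.2,0.5],0],[1,[-0.2,0.2,3],0],[1,[-0.2,0.2,5],0],[1,[-0.2,0.2,6.5],0],[1,[-0.2,0.2,7.5],0],[1,[-0.2,0.2,8.2],0],[1,[-0.2,0.2,8.2],0],[1,[-0.2,0.2,8.2],0],[-1,[-0.2,0.2,8.2],0],[-1,[-0.2,0.2,8.2],0],[-1,[-0.2,0.2,8.2],0],[-1,[-0.2,0.2,8.2],0],[-1,[-0.2,0.2,8.2],0],[-1,[-0.2,0.2,8.2],0],[-1,[-0.2,0.2,8.2],0],[-1,[-0.2,0.2,8.2],0]]' 70; python3 -c "
from h import *
go([.5105,-.298],.127,0);print(status.get_state()['wrist_torque'])"
```

```text
time: 9.6
eef_pos: [0.5111, -0.298, 0.1281]
tcp_rot: [0.706, 0.708, 0.0, 0.001]
contact_force: [1.5, 0.0, 5.0]
opening: 0.545
t 9.6 tcp [ 0.5111 -0.298   0.1281] yang 0.2 shift cm [ 0.   -0.06  0.11] tilt [ 0.002 -0.001 -1.   ]
twist 0.004
[ 0.08475679 -0.371256    0.00302173]
```

```bash
python3 -m inch '[[-1,[0,0,0.15],0],[-1,[0,0,0.3],0],[-1,[0,0,0.45],0],[-1,[0,0,0.6],0],[-1,[0,0,0.6],0],[-1,[0,0,0.6],0]]'
```

```text
time: 10.2
eef_pos: [0.5111, -0.298, 0.1233]
tcp_rot: [0.706, 0.709, 0.0, 0.001]
contact_force: [-1.0, 3.4, 10.5]
opening: 0.542
```

Force 10.5 N means about 4.6 mm pressed. A touch more, then twist.

```bash
python3 -m inch '[[-1,[0,0,0.05],0],[-1,[0,0,0.1],0],[-1,[0,0,0.1],0],[-1,[0,0,0.1],-0.05],[-1,[0,0,0.1],-0.15],[-1,[0,0,0.1],-0.25],[-1,[0,0,0.1],-0.35],[-1,[0,0,0.1],-0.45],[-1,[0,0,0.1],-0.55],[-1,[0,0,0.1],-0.65],[-1,[0,0,0.1],-0.75],[-1,[0,0,0.1],-0.85],[-1,[0,0,0.1],-0.95],[-1,[0,0,0.1],-1.05],[-1,[0,0,0.1],-1.08],[-1,[0,0,0.1],-1.08],[-1,[0,0,0.1],-1.08]]'; python3 - <<'E'
from h import *
go([.511,-.298]);print(status.get_state()['wrist_torque'])
im=cams.read_camera("side");cv2.imwrite("pics/s4.png",cv2.resize(im[230:384,180:380],None,fx=3,fy=3))
E
```

```text
time: 11.9
eef_pos: [0.512, -0.2994, 0.1232]
tcp_rot: [0.241, 0.971, -0.002, 0.003]
contact_force: [1.5, -0.5, 11.3]
opening: 0.542
t 11.9 tcp [ 0.512  -0.2994  0.1232] yang 62.1 shift cm [ 0.15  0.08 -0.  ] tilt [ 0.004 -0.004 -1.   ]
[ 0.02605761 -0.15715865  0.00579559]
```

View pics/s4.png

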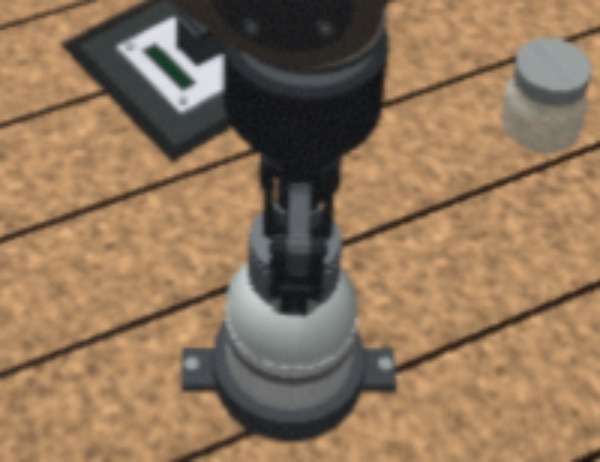

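The fingers turned 62° (finger at about (300,240)) with almost no residual torque, and the cap is still pressed. Gentle lift while watching the force.

```bash
python3 -m inch '[[-1,[0,0,-0.2],0],[-1,[0,0,-0.4],0],[-1,[0,0,-0.6],0],[-1,[0,0,-0.8],0],[-1,[0,0,-1],0],[-1,[0,0,-1.2],0],[-1,[0,0,-1.2],0]]'
```

```text
time: 12.65
eef_pos: [0.5104, -0.2977, 0.1313]
tcp_rot: [0.241, 0.971, -0.0, 0.0]
contact_force: [3.7, -2.5, -2.4]
opening: 0.544
```

```bash
python3 -m inch '[[-1,[0,0,-0.2],0],[-1,[0,0,-0.4],0],[-1,[0,0,-0.6],0],[-1,[0,0,-0.8],0],[-1,[0,0,-0.8],0]]'
```

```text
time: 13.15
eef_pos: [0.5102, -0.2975, 0.1395]
tcp_rot: [0.241, 0.971, 0.0, -0.0]
contact_force: [3.3, -2.6, -2.4]
opening: 0.542
```

No resistance. Raise to about 8 cm.

```bash
python3 -m inch '[[-1,[0,0,-1],0],[-1,[0,0,-2],0],[-1,[0,0,-3],0],[-1,[0,0,-4],0],[-1,[0,0,-5],0],[-1,[0,0,-6],0],[-1,[0,0,-6.8],0],[-1,[0,0,-7.2],0],[-1,[0,0,-7.2],0],[-1,[0,0,-7.2],0],[-1,[0,0,-7.2],0],[-1,[0,0,-7.2],0]]'; python3 - <<'E'
from h import *
go([.511,-.298])
a,b=[cams.read_camera(n) for n in("top","side")]
h,s,v=cv2.split(cv2.cvtColor(a,cv2.COLOR_BGR2HSV))
w=cv2.morphologyEx(((v>150)&(s<60)).astype(np.uint8),cv2.MORPH_CLOSE,np.ones((9,9)))
print("plate",rect("top",blob(w,(264,207)),.006))
cv2.imwrite("pics/c5.png",cv2.resize(np.hstack([a[90:290,200:420],b[184:384,160:380]]),(800,364),interpolation=cv2.INTER_CUBIC))
E
```

```text
time: 14.35
eef_pos: [0.5101, -0.2975, 0.2117]
tcp_rot: [0.241, 0.971, 0.0, -0.001]
contact_force: [-0.2, -0.4, 0.4]
opening: 0.544
t 14.35 tcp [ 0.5101 -0.2975  0.2117] yang 62.1 shift cm [-0.1  -0.01 -0.  ] tilt [-0.001  0.001 -1.   ]
plate (array([577.4, -37.3]), 109.2, 79.4, 12.6)
```

View pics/c5.png

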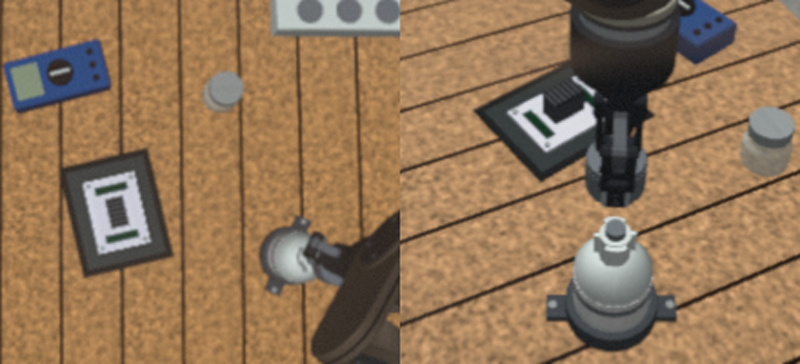

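The cap is in the gripper at about (615,170), upright and well above the bare neck at (615,232). The module is on the mat, and the jar and meter look unmoved. Handing in.

```bash
python3 -c "
from plant import ctrl,status
import numpy as np
s=status.get_state();print(s['time'],np.abs(s['dq']).max(),s['opening'])
print(ctrl.sign_off())"
```

```text
14.45 0.002179938944756076 0.5439163593240367
the job is handed in; nothing more can be done
None
```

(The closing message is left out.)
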